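# Feel a linear guide for its sticky place and park the carriage on it

### The job

Somewhere along its travel this hand-run linear stage has a short sticky stretch. Bring the carriage gently up against the rubber bumper at the limit-switch end, then run it slowly all the way to the bumper at the other end, feeling for the place where it drags, and press neither bumper hard. Then go back and leave the carriage parked in the middle of the sticky stretch, let go of it, and leave everything else on the bench undisturbed.

Things in the scene. Friction and masses are not known exactly. Their poses are not given: they have to be found in the camera images.
- stage: Bench-top linear stage, fixed down: silver aluminium extrusion 80 mm wide (x), 360 mm long (y), 30 mm high. Origin: centre of its underside, on the bench. Its y axis is the line of travel, from the limit-switch (home) end to the other end; z up. A black switch box (16 x 30 x 24 mm) sits on its +x side at the home end only. Only the carriage stands over 60 mm high.
- guide: Steel rail, 15 mm wide, 320 mm long, frame as the stage's. Drag is 3 to 4 N, but 12 to 17 N (less when creeping) on a hidden tight swell, within about 22 mm of its middle, which is 50 to 190 mm of travel from home. Alike both ways. With the carriage held still on the swell, the hand is pushed 2 to 8 N along the rail, away from the swell's middle (sign changes there). The carriage stays where left.
- carriage: Carriage on the rail: steel block 62 mm long with a 70 x 60 x 8 mm plate (top at 62 mm) and an upright handle in the middle; about 0.7 kg, slides only along the stage's y. Origin: on the bench plane under the handle, axes as the stage's. At y = -120 mm in the stage's frame it just touches the home bumper, at +120 mm the other (240 mm of travel).
- grip (a point): Middle of the grip of the carriage's handle: an upright black cylinder 22 mm in diameter and 46 mm tall, from 65 to 111 mm above the bench (this point at 88 mm), above a steel collar 32 mm in diameter, 3 mm high. Can be gripped from above at any yaw.
- home_stop: End plate with a rubber bumper at the limit-switch (home) end of the stage: aluminium, 72 x 14 mm, top 58 mm above the bench, its middle at y = -168 mm in the stage's frame, its bumper's face at y = -151 mm. Its frame is that of the stage. The bumper yields about 1 mm for each 4 N, up to 6 mm.
- far_stop: End plate with a rubber bumper at the other end, the same but at y = +168 mm (bumper's face at y = +151 mm) in the stage's frame, which is also its own frame.
- hex_key: Bystander: dark steel hex key lying near the stage on the robot's side, 100 x 30 mm, 6 mm thick.
- screwdriver: Bystander: screwdriver 160 mm long with a blue handle, lying near the stage on the robot's side.
- oil_bottle: Bystander: small white oil bottle, 32 mm across, 75 mm tall, standing beyond the stage.
- spare_block: Bystander: spare steel carriage block without plate or handle, 47 x 62 x 20 mm, lying beyond the stage.
- beaker: Bystander: glass beaker, 70 mm across, 90 mm tall, to the robot's left.
- wash_bottle: Bystander: white wash bottle with red cap, 68 mm across, 200 mm tall, to the robot's right.
- mouse: Bystander: black computer mouse, 105 x 60 x 34 mm, to the robot's right.
- phone: Bystander: black telephone lying flat, 155 x 75 x 8 mm, to the robot's left.

How it is judged:
By the outcome, as a careful person would: the job done as asked, in the order asked, and still so for the second after the job is handed in, with the robot touching nothing.
It also fails if it takes over 72 s, if anything falls off the work surface, if the arm or the gripper's body presses on something with over 40 N, if the wrist force passes 120 N, or if a joint passes its speed limit or range.

### The arm

A 6-joint arm with a two-finger parallel gripper is mounted at the origin on the work surface. World frame = base frame: x ahead of the robot, y to its left, z up, the work surface at z = 0. Lengths are in m, angles in rad, forces in N, time in s.
With the tool pointing down it reaches from about 0.25 to 0.775 m from the base axis. Payload 4 kg.
Tool frame: the origin (TCP) lies between the finger pads; the fingertips stand 22 mm ahead of it and the grasp point (between the pads) lies 3 mm ahead of it (manip.tip_reach is the distance from the TCP to the fingertips, in m); z points along the fingers, y is the line along which they close (so a half turn about z gives the same grasp; the last joint's range is limited). The gripper opens to 85 mm and grips with 20 to 120 N. Pads are 22 mm wide; open, the fingers measure 114 mm over their backs; the gripper's body (76 mm by 85 mm) begins 54 mm behind the grasp point. The pads swing forward as they close: fully open they stand 13 mm farther back than shut.
Start: joints at [1.236, 0.087, 1.371, -0, 1.684, -0.103], TCP at [0.126, 0.535, 0.253] pointing down, gripper open.
Joint ranges: [-3.1, 3.1], [-0.76, 2.03], [0.27, 2.55], [-1.08, 4.22], [0.17, 2.65], [-2.57, 2.57]. Speed limits (rad/s): [2.79, 2.79, 3.14, 3.14, 3.14, 3.14].

### API

Orientations are given as [roll, pitch, yaw] about the fixed x, y, z axes, in that order (R = Rz(yaw) Ry(pitch) Rx(roll)).
In Python, from cell import manip gives the robot as it stands.
- The arm moves only by the tool arm_command, never from a script. Its argument "plan" is a list of rows, each a list of 7 numbers: the turn, a rotation vector about the tool's x, y, z each as a share of pi/2 rad, from -1 to 1, then the shift along the tool's x, y, z each as a share of 0.12 m, from -1 to 1, then the opening in per cent of the stroke, from 0 (shut) to 100 (fully open). A call has 1 to 20 rows; each row is the pose to reach, as a shift and turn from the pose commanded when the call began, along the tool's axes at that moment; what a row does not reach only later rows make up. A row lasts 1/12 s, in which the tool goes at most 41.7 mm and 7.16 degrees, less where a joint would pass 70% of its speed; a pose out of reach is approached as far as the arm can. A call with a number of a shift or a turn outside -1 to 1 is refused whole. A call with a gripper value outside its range is refused whole. The fingers move at their own pace and stop on an object; "newtons" is the grip in N (left out, the last holds). Time passes only in rows, so rows that repeat a pose let the fingers close. It gives the time, the measured TCP pose, the force, the opening and the grip force at its end, in the units of the state.
- manip.state(): the state, without advancing time (a new reading comes with each control period).
- manip.capture(name): name is "scene" or "top"; returns a dict with "frame" (420x560x3 uint8, red, green, blue), "z_map" (420x560 float32, m along the optical axis (not along the pixel's ray), 0 where there is no reading), "fx", "fy", "cx", "cy" (pixels), "extrinsics" (4x4, takes a point from world to camera coordinates). Camera axes: x right, y down, z forward; pixel columns grow to the right and rows downward; lengths in m; the calibration is good to about 2 mm. A picture is of the moment at which its call begins.
- manip.close_job(): hands the job in; it is judged then, once.
The state is a dict: "t": time; "joint_pos": joint angles; "qvel": joint speeds; "joint_efforts": joint torques, N m; "position": TCP position; "ee_rot": TCP orientation; "force": force on the tool from outside, world axes, zero at the start; "wrist_torque": the same for the moment, N m; "width": opening from 0.0 (shut) to 1.0 (fully open); "grasp_force": force on a finger pad.
Only numpy, scipy, OpenCV 4.12 (cv2) and the standard library are available. Lean on these libraries where they do the work, as an engineer would, in place of code of your own. Each camera call takes 0.05 s, during which the arm holds its last target. There are 200 camera calls.

## Working session

There is one attempt and no reset: what is moved stays moved. The work goes in short steps, Python scripts to look and compute and a tool call to move; the robot and the scene stay as the last step left them, time stands still between calls to the robot, and variables do not carry over. Pictures are saved under pics/ and viewed, at most 10 in all, crops included, and the job is handed in when it is done.

Besides the shell and the picture viewer there is one more tool, called as name(argument=value, ...) on one line, values as JSON. arm_command: Moves the arm, as the interface text tells. Shift numbers are shares of 0.12 m and turn numbers shares of pi/2 rad, none past 1 either way. Its arguments: {"type":"object","properties":{"plan":{"type":"array"},"newtons":{"type":"number"}},"required":["plan"]}

```bash
ls; mkdir -p pics; python3 - <<'E'
from cell import manip
import cv2, numpy as np
print(manip.state(), manip.tip_reach)
for n in("top","scene"):
    c=manip.capture(n); cv2.imwrite(f"pics/{n}0.png",c["frame"][:,:,::-1]); np.savez(f"{n}0.npz",**c)
E
```

```text
pics
{'t': 0.0, 'joint_pos': array([ 1.23590966e+00,  8.79721224e-02,  1.37227898e+00,  5.55769790e-05,
        1.68359377e+00, -1.03100101e-01]), 'qvel': array([ 0.00065195,  0.00101929,  0.00151612, -0.00075983, -0.00077003,
        0.00093904]), 'joint_efforts': array([ 7.10581680e-04, -3.51867414e+01, -3.13276291e+01,  2.70486277e-05,
        1.05402197e-02,  2.42170495e-05]), 'position': array([0.12618345, 0.53486652, 0.25211717]), 'ee_rot': array([-3.13935809e+00, -2.86736310e-04,  2.90981196e+00]), 'force': array([-0.95726775, -0.19854909,  0.41551686]), 'wrist_torque': array([-0.04103156,  0.03820285,  0.01377444]), 'grasp_force': 0.0, 'width': 1.0052447753050697} 0.022
```

View pics/top0.png

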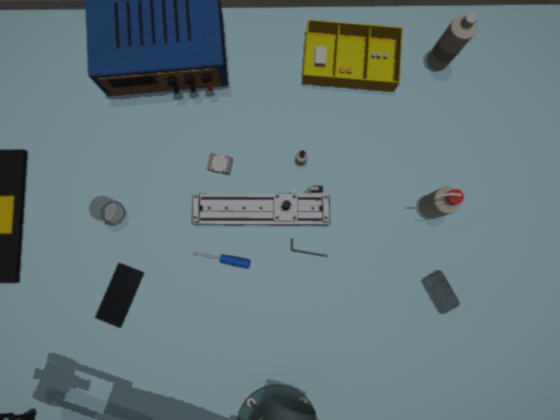

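View pics/scene0.png

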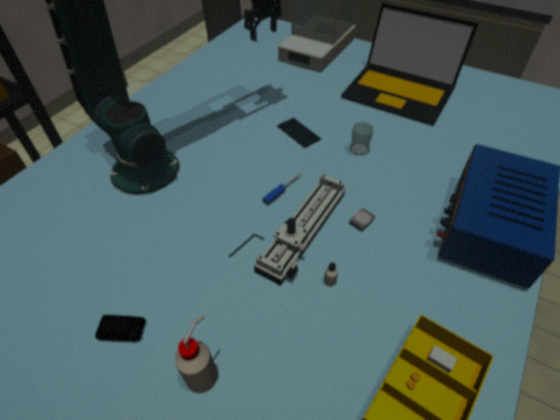

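The top view shows the stage between cols 192 and 330 at row ~209. The switch box is at (315,189), so home is the right-hand end, toward world −y. The handle is at (286,205). Next I'll measure these points by depth.

```bash
cat > h.py <<'E'
import numpy as np
def cloud(c):
    v,u=np.mgrid[0:420,0:560]; z=c["z_map"]
    p=np.stack([(u-c["cx"])/c["fx"]*z,(v-c["cy"])/c["fy"]*z,z],-1)
    E=c["extrinsics"]; return (p-E[:3,3])@E[:3,:3]
E
python3 - <<'E'
import numpy as np, cv2
from h import cloud
c=np.load("top0.npz"); P=cloud(c); print(c["fx"],P[209,250],P[300,200])
S=P[185:232,185:338].reshape(-1,3)
def rect(m,n):
    q=S[m].astype(np.float32); r=cv2.minAreaRect(q[:,:2]); print(n,m.sum(),r,q[:,2].mean(),q[:,:2].mean(0))
z=S[:,2]
rect((z>.09),"handle"); rect((z>.059)&(z<.066),"plate")
e=(z>.05)&(z<.0595)
for nm,s in(("home",S[:,1]<np.median(S[:,1])-.13),("far",S[:,1]>np.median(S[:,1])+.13)): rect(e&s,nm)
rect((z>.02),"all")
c=np.load("scene0.npz"); Q=cloud(c).reshape(-1,3)
lo=S[z>.09].mean(0); S=Q[np.linalg.norm(Q[:,:2]-lo[:2],axis=1)<.3]; z=S[:,2]
rect((z>.09)&(np.linalg.norm(S[:,:2]-lo[:2],axis=1)<.04),"handle_s"); rect((z>.1)&(np.linalg.norm(S[:,:2]-lo[:2],axis=1)<.04),"handletop_s"); 
E
```

```text
429.1750560027614 [0.55317574 0.06182106 0.04382276] [ 0.31906908  0.19701182 -0.00063285]Traceback (most recent call last):
  File "<stdin>", line 8, in <module>
  File "<stdin>", line 6, in rect
cv2.error: OpenCV(4.12.0) /io/opencv/modules/imgproc/src/convhull.cpp:143: error: (-215:Assertion failed) total >= 0 && (depth == CV_32F || depth == CV_32S) in function 'convexHull'
```

```bash
python3 - <<'E'
import numpy as np, cv2
from h import cloud
c=np.load("top0.npz"); P=cloud(c)
S=P[185:232,185:338].reshape(-1,3); z=S[:,2]
def rect(m,n):
    q=S[m].astype(np.float32)
    if len(q)<3: return print(n,len(q))
    r=cv2.minAreaRect(q[:,:2]); print(n,len(q),r,q.mean(0), q.min(0),q.max(0))
rect(z>.09,"handle"); rect((z>.059)&(z<.068),"plate")
m=(z>.05)&(z<.062)
rect(m&(S[:,1]<-.08),"home"); rect(m&(S[:,1]>.18),"far"); rect((z>.02)&(z<.04),"low"); rect(z>.02,"all")
q=P[185:232,185:338]
for r in (15,20,24,28,32): print(np.round(q[r,::8,2]*1000).astype(int))
c=np.load("scene0.npz"); S=cloud(c).reshape(-1,3); z=S[:,2]
lo=np.array([.57,0]); g=(abs(S[:,0]-.56)<.07)&(abs(S[:,1]-.04)<.22)
rect(g&(z>.09),"handle_s"); rect(g&(z>.105),"handle_s_top")
rect(g&(z>.05)&(z<.06)&(S[:,1]<-.1),"home_s");rect(g&(z>.05)&(z<.06)&(S[:,1]>.18),"far_s")
E
```

```text
Traceback (most recent call last):
cv2.error: OpenCV(4.12.0) /io/opencv/modules/imgproc/src/convhull.cpp:143: error: (-215:Assertion failed) total >= 0 && (depth == CV_32F || depth == CV_32S) in function 'convexHull'
```

Slicing left the array non-contiguous, so I'll copy it.

```bash
python3 - <<'E'
import numpy as np, cv2
from h import cloud
c=np.load("top0.npz"); P=cloud(c)
S=P[185:232,185:338].reshape(-1,3); z=S[:,2]
def rect(m,n):
    q=S[m].astype(np.float32)
    if len(q)<3: return print(n,len(q))
    r=cv2.minAreaRect(q[:,:2].copy()); print(n,len(q),np.round(np.hstack([*r]),4),*[np.round(a,4) for a in(q.mean(0), q.min(0),q.max(0))])
rect(z>.09,"handle"); rect((z>.059)&(z<.068),"plate")
m=(z>.05)&(z<.062)
rect(m&(S[:,1]<-.08),"home"); rect(m&(S[:,1]>.18),"far"); rect((z>.02)&(z<.04),"low"); rect(z>.02,"all")
q=P[185:232,185:338]
for r in (15,20,24,28,32): print(np.round(q[r,::8,2]*1000).astype(int))
c=np.load("scene0.npz"); S=cloud(c).reshape(-1,3); z=S[:,2]
g=(abs(S[:,0]-.56)<.07)&(abs(S[:,1]-.04)<.22)
rect(g&(z>.09),"handle_s"); rect(g&(z>.105),"handle_s_top")
rect(g&(z>.05)&(z<.06)&(S[:,1]<-.1),"home_s");rect(g&(z>.05)&(z<.06)&(S[:,1]>.18),"far_s")
E
```

```text
handle 102 [ 4.78600e-01 -1.66000e-02  2.06000e-02  1.76500e-01  8.03792e+01] [ 0.5019 -0.017   0.446 ] [ 0.3933 -0.0397  0.0904] [0.5654 0.0082 1.1506]
plate 543 [5.64100e-01 3.40000e-02 3.47200e-01 8.57000e-02 8.95396e+01] [ 0.5547 -0.0208  0.062 ] [ 0.52   -0.1395  0.059 ] [0.606  0.2075 0.0676]
home 187 [ 5.63100e-01 -1.13200e-01  5.39000e-02  8.97000e-02  8.90439e+01] [ 0.5575 -0.1279  0.0564] [ 0.5179 -0.1398  0.0502] [ 0.6082 -0.0861  0.0619]
far 168 [5.59200e-01 1.97400e-01 2.38000e-02 7.08000e-02 8.79391e+01] [0.5595 0.2013 0.0569] [0.5242 0.1855 0.05  ] [0.5946 0.2101 0.0617]
low 2611 [5.58700e-01 3.55000e-02 3.64900e-01 8.58000e-02 8.92301e+01] [0.5543 0.0451 0.0295] [ 0.5136 -0.1474  0.02  ] [0.5997 0.2184 0.0399]
all 4335 [0.499  0.0326 0.2135 0.3683 2.736 ] [0.5546 0.0304 0.0483] [ 0.3933 -0.1474  0.02  ] [0.6123 0.2184 1.1506]
[ 0 61 27 29 29 27 30 29 30 30 27 27 63 62 54 28 30 28 28 -5]
[ -1  61  46  46  45  44  44  45  43  47  44  43  64 111  51  41  44  43
  33  -1]
[ 1 59 48 41 44 45 43 45 46 43 45 41 65 64 53 47 41 48 29  2]
[ 3 57 29 30 31 30 28 28 30 32 31 31 61 63 49 31 32 27 27 -3]
[   0   58   32   28   30   29 1151   33   34   28   33   28   61   58
   34   27   29   31   28   -1]
handle_s 92 [ 5.56100e-01 -3.16000e-02  2.10000e-02  1.99000e-02  7.59842e+01] [ 0.5582 -0.0335  0.1063] [ 0.5461 -0.0429  0.0902] [ 0.5671 -0.0204  0.117 ]
handle_s_top 56 [ 5.56400e-01 -3.12000e-02  1.93000e-02  2.02000e-02  7.99114e+01] [ 0.5569 -0.0319  0.112 ] [ 0.5461 -0.0404  0.1054] [ 0.5671 -0.0204  0.117 ]
home_s 149 [ 0.567  -0.1285  0.0988  0.0343 15.5182] [ 0.5654 -0.1304  0.0556] [ 0.5186 -0.1416  0.0501] [ 0.613  -0.1001  0.06  ]
far_s 107 [0.5597 0.1984 0.0714 0.0247 2.4594] [0.5615 0.1983 0.0562] [0.5237 0.1862 0.0501] [0.5954 0.2108 0.06  ]
```

```bash
python3 - <<'E'
import numpy as np
from h import cloud
c=np.load("top0.npz"); P=cloud(c)
S=P[185:232,185:338].reshape(-1,3); z=S[:,2]
h=S[(z>.1)&(z<.125)]; print("handle",len(h),h.mean(0),np.ptp(h,axis=0),(h.min(0)+h.max(0))/2)
pl=S[(z>.058)&(z<.069)&(abs(S[:,1]+.032)<.05)]; print("plate",pl.min(0),pl.max(0))
L=S[(z>.02)&(z<.05)]
for lo,hi in((-.09,-.07),(.01,.18)):
  ys=[];a=[];b=[]
for y in np.arange(.01,.18,.005):
    k=L[abs(L[:,1]-y)<.0025]
    if len(k)>8: ys.append(y);a.append(k[:,0].min());b.append(k[:,0].max())
print(np.polyfit(ys,a,1),np.polyfit(ys,b,1))
# rail ridge
R=S[(z>.039)&(z<.052)&(S[:,1]>.0)&(S[:,1]<.175)]; print(len(R),np.polyfit(R[:,1],R[:,0],1))
f=S[(z>.05)&(z<.065)&(S[:,1]>.18)]; n=S[(z>.05)&(z<.065)&(S[:,1]<-.11)&(S[:,0]<.597)]
for k in(f,n): print("stop",(np.percentile(k,3,axis=0)+np.percentile(k,97,axis=0))/2,np.ptp(k,axis=0),len(k))
E
```

```text
handle 64 [ 0.55448497 -0.02932114  0.1101737 ] [0.02042404 0.01976404 0.01182729] [ 0.55516981 -0.0298283   0.10917701]
plate [ 0.52066744 -0.05778777  0.05803128] [ 6.04716151e-01 -1.91018640e-04  6.89569490e-02]
[0.01409659 0.51645542] [0.01069558 0.59494235]
400 [0.01195218 0.55632564]
stop [0.55863172 0.19953537 0.05583627] [0.0704953  0.02460046 0.011638  ] 168
stop [ 0.55284673 -0.1296648   0.05639683] [0.07043008 0.02286708 0.01171854] 165
```

arm_command(plan=[[0,0,-0.139,-1,-0.82,0,100],[0,0,-0.139,-1,-0.82,0,100],[0,0,-0.139,-1,-0.82,0,100],[0,0,-0.139,-1,-0.82,0,100],[0,0,-0.139,-1,-0.82,0,100]], newtons=60)

```text
t: 0.52
position: [0.2232, 0.4081, 0.2531]
ee_rot: [-3.139, 0.002, 3.122]
force: [0.4, 0.9, -0.9]
width: 0.997
grasp_force: 0.0
```

arm_command(plan=[[0,0,0,-0.7,-0.91,0,100],[0,0,0,-0.7,-0.91,0,100],[0,0,0,-0.7,-0.91,0,100],[0,0,0,-0.7,-0.91,0,100]])

```text
t: 0.85
position: [0.305, 0.2985, 0.253]
ee_rot: [-3.139, 0.001, 3.124]
force: [0.8, 0.4, -0.6]
width: 0.999
grasp_force: 0.0
```

arm_command(plan=[[0,0,0,-0.7,-0.91,0,100],[0,0,0,-0.7,-0.91,0,100],[0,0,0,-0.7,-0.91,0,100],[0,0,0,-0.7,-0.91,0,100]])

```text
t: 1.18
position: [0.3878, 0.1878, 0.2528]
ee_rot: [-3.139, 0.001, 3.123]
force: [-0.9, -0.6, 0.1]
width: 0.998
grasp_force: 0.0
```

arm_command(plan=[[0,0,0,-0.7,-0.91,0,100],[0,0,0,-0.7,-0.91,0,100],[0,0,0,-0.7,-0.91,0,100],[0,0,0,-0.7,-0.91,0,100]])

```text
t: 1.52
position: [0.4704, 0.0773, 0.2524]
ee_rot: [-3.14, -0.0, 3.123]
force: [-1.4, -0.0, -0.4]
width: 0.994
grasp_force: 0.0
```

arm_command(plan=[[0,0,0,-0.73,-0.88,0.3,100],[0,0,0,-0.73,-0.88,0.4,100],[0,0,0,-0.73,-0.88,0.4,100],[0,0,0,-0.73,-0.88,0.4,100],[0,0,0,-0.73,-0.88,0.4,100],[0,0,0,-0.73,-0.88,0.4,100]])

```text
t: 2.02
position: [0.5541, -0.0257, 0.2036]
ee_rot: [3.14, -0.004, 3.127]
force: [-0.0, 1.1, 0.1]
width: 0.998
grasp_force: 0.0
```

```bash
python3 - <<'E'
from cell import manip
import cv2
s=manip.state(); print(s["t"],s["position"],s["ee_rot"],s["joint_pos"],s["force"])
c=manip.capture("scene"); cv2.imwrite("pics/scene1.png",cv2.resize(c["frame"][150:300,200:400,::-1],None,fx=4,fy=4))
E
```

```text
2.0167 [ 0.55406554 -0.02569201  0.20359593] [ 3.14011576 -0.00363789  3.12680783] [-1.49094937e-01  1.14857681e-01  1.43905577e+00  9.76662425e-04
  1.59148208e+00 -1.70508541e+00] [-0.02393813  1.05212361  0.09250113]
```

View pics/scene1.png

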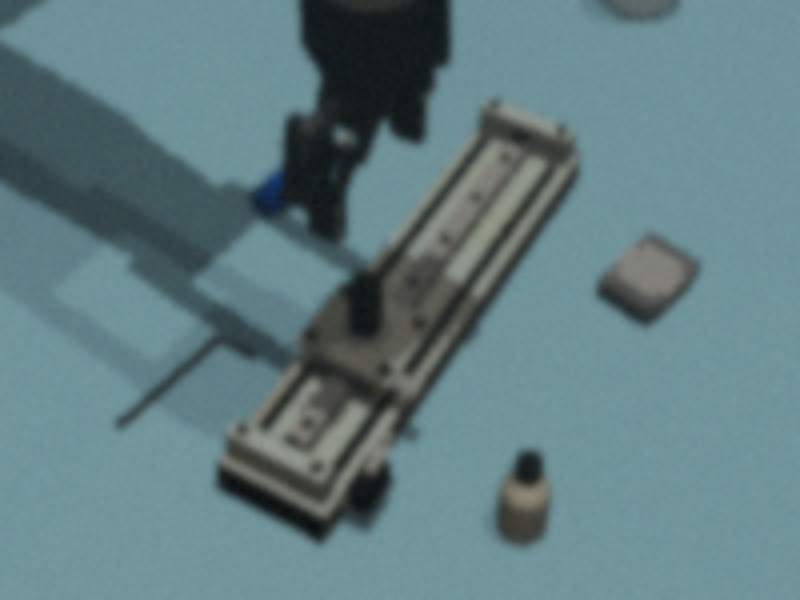

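The crop shows the open fingers above the handle (360,300), one on each side along the travel. I'll descend now.

arm_command(plan=[[0,0,0,-0.013,-0.035,0.25,100],[0,0,0,-0.013,-0.035,0.5,100],[0,0,0,-0.013,-0.035,0.7,100],[0,0,0,-0.013,-0.035,0.83,100],[0,0,0,-0.013,-0.035,0.9,100],[0,0,0,-0.013,-0.035,0.92,100],[0,0,0,-0.013,-0.035,0.92,100],[0,0,0,-0.013,-0.035,0.92,100]])

```text
t: 2.73
position: [0.5567, -0.0295, 0.0968]
ee_rot: [-3.141, 0.003, 3.129]
force: [0.7, 0.2, -0.0]
width: 0.998
grasp_force: 0.0
```

arm_command(plan=[[0,0,0,0,0,0.03,100],[0,0,0,0,0,0.03,30],[0,0,0,0,0,0.03,10],[0,0,0,0,0,0.03,0],[0,0,0,0,0,0.03,0],[0,0,0,0,0,0.03,0],[0,0,0,0,0,0.03,0],[0,0,0,0,0,0.03,0]], newtons=50)

```text
t: 3.4
position: [0.5559, -0.0299, 0.0916]
ee_rot: [3.141, 0.0, 3.128]
force: [-1.0, 0.2, 1.3]
width: 0.238
grasp_force: 48.9
```

arm_command(plan=[[0,0,0,0,-0.015,0,0],[0,0,0,0,-0.03,0,0],[0,0,0,0,-0.045,0,0],[0,0,0,0,-0.06,0,0],[0,0,0,0,-0.075,0,0],[0,0,0,0,-0.09,0,0],[0,0,0,0,-0.105,0,0],[0,0,0,0,-0.12,0,0],[0,0,0,0,-0.135,0,0],[0,0,0,0,-0.15,0,0],[0,0,0,0,-0.165,0,0],[0,0,0,0,-0.18,0,0],[0,0,0,0,-0.195,0,0],[0,0,0,0,-0.21,0,0],[0,0,0,0,-0.225,0,0],[0,0,0,0,-0.24,0,0],[0,0,0,0,-0.255,0,0],[0,0,0,0,-0.27,0,0],[0,0,0,0,-0.285,0,0],[0,0,0,0,-0.3,0,0]])

```text
t: 5.07
position: [0.5553, -0.0662, 0.0916]
ee_rot: [3.142, 0.0, 3.128]
force: [-1.4, 3.0, 5.2]
width: 0.242
grasp_force: 49.5
```

arm_command(plan=[[0,0,0,0,-0.01,0,0],[0,0,0,0,-0.02,0,0],[0,0,0,0,-0.03,0,0],[0,0,0,0,-0.04,0,0],[0,0,0,0,-0.05,0,0],[0,0,0,0,-0.06,0,0],[0,0,0,0,-0.07,0,0],[0,0,0,0,-0.08,0,0],[0,0,0,0,-0.09,0,0],[0,0,0,0,-0.1,0,0],[0,0,0,0,-0.11,0,0],[0,0,0,0,-0.12,0,0]])

```text
t: 6.07
position: [0.5551, -0.0806, 0.0916]
ee_rot: [-3.142, 0.0, 3.128]
force: [-1.8, 3.8, 5.3]
width: 0.24
grasp_force: 49.5
```

arm_command(plan=[[0,0,0,0,-0.005,0,0],[0,0,0,0,-0.01,0,0],[0,0,0,0,-0.015,0,0],[0,0,0,0,-0.02,0,0]])

```text
t: 6.4
position: [0.555, -0.083, 0.0916]
ee_rot: [-3.142, 0.0, 3.128]
force: [-0.8, 3.0, 6.1]
width: 0.241
grasp_force: 49.5
```

arm_command(plan=[[0,0,0,0,-0.004,0,0],[0,0,0,0,-0.008,0,0],[0,0,0,0,-0.012,0,0],[0,0,0,0,-0.016,0,0]])

```text
t: 6.73
position: [0.555, -0.0849, 0.0916]
ee_rot: [-3.141, -0.0, 3.128]
force: [-1.6, 3.0, 4.7]
width: 0.244
grasp_force: 49.5
```

arm_command(plan=[[0,0,0,0,-0.004,0,0],[0,0,0,0,-0.008,0,0],[0,0,0,0,-0.012,0,0],[0,0,0,0,-0.012,0,0]])

```text
t: 7.07
position: [0.555, -0.086, 0.0916]
ee_rot: [3.141, -0.0, 3.128]
force: [-1.3, 4.5, 5.6]
width: 0.246
grasp_force: 49.6
```

arm_command(plan=[[0,0,0,0,-0.004,0,0],[0,0,0,0,-0.008,0,0],[0,0,0,0,-0.01,0,0],[0,0,0,0,-0.01,0,0]])

```text
t: 7.4
position: [0.555, -0.0865, 0.0916]
ee_rot: [3.14, -0.0, 3.128]
force: [-1.6, 5.4, 6.1]
width: 0.24
grasp_force: 49.7
```

arm_command(plan=[[0,0,0,0,-0.004,0,0],[0,0,0,0,-0.008,0,0],[0,0,0,0,-0.01,0,0],[0,0,0,0,-0.01,0,0]])

```text
t: 7.73
position: [0.555, -0.087, 0.0916]
ee_rot: [3.139, -0.0, 3.129]
force: [-2.2, 8.1, 5.6]
width: 0.243
grasp_force: 49.8
```

arm_command(plan=[[0,0,0,0,0.008,0,0],[0,0,0,0,0.016,0,0],[0,0,0,0,0.024,0,0],[0,0,0,0,0.032,0,0],[0,0,0,0,0.04,0,0],[0,0,0,0,0.048,0,0],[0,0,0,0,0.056,0,0],[0,0,0,0,0.064,0,0],[0,0,0,0,0.072,0,0],[0,0,0,0,0.08,0,0]])

```text
t: 8.57
position: [0.5551, -0.0807, 0.0916]
ee_rot: [-3.139, 0.0, 3.127]
force: [-2.7, -2.7, 5.1]
width: 0.246
grasp_force: 49.6
```

arm_command(plan=[[0,0,0,0,0.008,0,0],[0,0,0,0,0.016,0,0],[0,0,0,0,0.024,0,0],[0,0,0,0,0.032,0,0],[0,0,0,0,0.04,0,0],[0,0,0,0,0.048,0,0],[0,0,0,0,0.056,0,0],[0,0,0,0,0.064,0,0],[0,0,0,0,0.072,0,0],[0,0,0,0,0.08,0,0]])

```text
t: 9.4
position: [0.5552, -0.0711, 0.0916]
ee_rot: [-3.138, 0.0, 3.127]
force: [-2.5, -3.7, 4.6]
width: 0.245
grasp_force: 49.6
```

arm_command(plan=[[0,0,0,0,0.008,0,0],[0,0,0,0,0.016,0,0],[0,0,0,0,0.024,0,0],[0,0,0,0,0.032,0,0],[0,0,0,0,0.04,0,0],[0,0,0,0,0.048,0,0],[0,0,0,0,0.056,0,0],[0,0,0,0,0.064,0,0],[0,0,0,0,0.072,0,0],[0,0,0,0,0.08,0,0]])

```text
t: 10.23
position: [0.5554, -0.0615, 0.0916]
ee_rot: [-3.139, 0.0, 3.127]
force: [-2.3, -4.4, 5.2]
width: 0.247
grasp_force: 49.6
```

arm_command(plan=[[0,0,0,0,0.008,0,0],[0,0,0,0,0.016,0,0],[0,0,0,0,0.024,0,0],[0,0,0,0,0.032,0,0],[0,0,0,0,0.04,0,0],[0,0,0,0,0.048,0,0],[0,0,0,0,0.056,0,0],[0,0,0,0,0.064,0,0],[0,0,0,0,0.072,0,0],[0,0,0,0,0.08,0,0]])

```text
t: 11.07
position: [0.5555, -0.0519, 0.0916]
ee_rot: [-3.139, 0.0, 3.127]
force: [-2.2, -2.6, 4.5]
width: 0.245
grasp_force: 49.6
```

arm_command(plan=[[0,0,0,0,0.008,0,0],[0,0,0,0,0.016,0,0],[0,0,0,0,0.024,0,0],[0,0,0,0,0.032,0,0],[0,0,0,0,0.04,0,0],[0,0,0,0,0.048,0,0],[0,0,0,0,0.056,0,0],[0,0,0,0,0.064,0,0],[0,0,0,0,0.072,0,0],[0,0,0,0,0.08,0,0]])

```text
t: 11.9
position: [0.5557, -0.0422, 0.0916]
ee_rot: [-3.139, 0.0, 3.127]
force: [-3.0, -3.4, 6.0]
width: 0.244
grasp_force: 49.6
```

arm_command(plan=[[0,0,0,0,0.008,0,0],[0,0,0,0,0.016,0,0],[0,0,0,0,0.024,0,0],[0,0,0,0,0.032,0,0],[0,0,0,0,0.04,0,0],[0,0,0,0,0.048,0,0],[0,0,0,0,0.056,0,0],[0,0,0,0,0.064,0,0],[0,0,0,0,0.072,0,0],[0,0,0,0,0.08,0,0]])

```text
t: 12.73
position: [0.5558, -0.0327, 0.0916]
ee_rot: [-3.139, 0.0, 3.127]
force: [-1.6, -3.5, 5.4]
width: 0.247
grasp_force: 49.6
```

arm_command(plan=[[0,0,0,0,0.008,0,0],[0,0,0,0,0.016,0,0],[0,0,0,0,0.024,0,0],[0,0,0,0,0.032,0,0],[0,0,0,0,0.04,0,0],[0,0,0,0,0.048,0,0],[0,0,0,0,0.056,0,0],[0,0,0,0,0.064,0,0],[0,0,0,0,0.072,0,0],[0,0,0,0,0.08,0,0]])

```text
t: 13.57
position: [0.556, -0.023, 0.0916]
ee_rot: [-3.139, 0.0, 3.127]
force: [-2.0, -3.2, 5.5]
width: 0.245
grasp_force: 49.6
```

arm_command(plan=[[0,0,0,0,0.008,0,0],[0,0,0,0,0.016,0,0],[0,0,0,0,0.024,0,0],[0,0,0,0,0.032,0,0],[0,0,0,0,0.04,0,0],[0,0,0,0,0.048,0,0],[0,0,0,0,0.056,0,0],[0,0,0,0,0.064,0,0],[0,0,0,0,0.072,0,0],[0,0,0,0,0.08,0,0]])

```text
t: 14.4
position: [0.5562, -0.0134, 0.0916]
ee_rot: [-3.139, 0.0, 3.127]
force: [-2.2, -2.1, 5.5]
width: 0.243
grasp_force: 49.6
```

arm_command(plan=[[0,0,0,0,0.008,0,0],[0,0,0,0,0.016,0,0],[0,0,0,0,0.024,0,0],[0,0,0,0,0.032,0,0],[0,0,0,0,0.04,0,0],[0,0,0,0,0.048,0,0],[0,0,0,0,0.056,0,0],[0,0,0,0,0.064,0,0],[0,0,0,0,0.072,0,0],[0,0,0,0,0.08,0,0]])

```text
t: 15.23
position: [0.5563, -0.0038, 0.0915]
ee_rot: [-3.139, 0.0, 3.127]
force: [-2.7, -3.0, 5.8]
width: 0.242
grasp_force: 49.6
```

arm_command(plan=[[0,0,0,0,0.008,0,0],[0,0,0,0,0.016,0,0],[0,0,0,0,0.024,0,0],[0,0,0,0,0.032,0,0],[0,0,0,0,0.04,0,0],[0,0,0,0,0.048,0,0],[0,0,0,0,0.056,0,0],[0,0,0,0,0.064,0,0],[0,0,0,0,0.072,0,0],[0,0,0,0,0.08,0,0]])

```text
t: 16.07
position: [0.5565, 0.0058, 0.0916]
ee_rot: [-3.139, 0.0, 3.127]
force: [-1.8, -2.9, 4.3]
width: 0.243
grasp_force: 49.6
```

arm_command(plan=[[0,0,0,0,0.008,0,0],[0,0,0,0,0.016,0,0],[0,0,0,0,0.024,0,0],[0,0,0,0,0.032,0,0],[0,0,0,0,0.04,0,0],[0,0,0,0,0.048,0,0],[0,0,0,0,0.056,0,0],[0,0,0,0,0.064,0,0],[0,0,0,0,0.072,0,0],[0,0,0,0,0.08,0,0]])

```text
t: 16.9
position: [0.5566, 0.0154, 0.0916]
ee_rot: [-3.139, 0.0, 3.128]
force: [-0.4, -2.3, 5.2]
width: 0.245
grasp_force: 49.6
```

arm_command(plan=[[0,0,0,0,0.008,0,0],[0,0,0,0,0.016,0,0],[0,0,0,0,0.024,0,0],[0,0,0,0,0.032,0,0],[0,0,0,0,0.04,0,0],[0,0,0,0,0.048,0,0],[0,0,0,0,0.056,0,0],[0,0,0,0,0.064,0,0],[0,0,0,0,0.072,0,0],[0,0,0,0,0.08,0,0]])

```text
t: 17.73
position: [0.5567, 0.025, 0.0916]
ee_rot: [-3.139, 0.0, 3.127]
force: [-1.6, -3.1, 4.5]
width: 0.243
grasp_force: 49.6
```

arm_command(plan=[[0,0,0,0,0.008,0,0],[0,0,0,0,0.016,0,0],[0,0,0,0,0.024,0,0],[0,0,0,0,0.032,0,0],[0,0,0,0,0.04,0,0],[0,0,0,0,0.048,0,0],[0,0,0,0,0.056,0,0],[0,0,0,0,0.064,0,0],[0,0,0,0,0.072,0,0],[0,0,0,0,0.08,0,0]])

```text
t: 18.57
position: [0.5569, 0.0347, 0.0916]
ee_rot: [-3.139, 0.001, 3.128]
force: [-1.4, -3.1, 5.1]
width: 0.246
grasp_force: 49.6
```

arm_command(plan=[[0,0,0,0,0.008,0,0],[0,0,0,0,0.016,0,0],[0,0,0,0,0.024,0,0],[0,0,0,0,0.032,0,0],[0,0,0,0,0.04,0,0],[0,0,0,0,0.048,0,0],[0,0,0,0,0.056,0,0],[0,0,0,0,0.064,0,0],[0,0,0,0,0.072,0,0],[0,0,0,0,0.08,0,0]])

```text
t: 19.4
position: [0.5571, 0.0442, 0.0916]
ee_rot: [-3.139, 0.001, 3.127]
force: [-2.3, -2.6, 5.6]
width: 0.246
grasp_force: 49.6
```

arm_command(plan=[[0,0,0,0,0.008,0,0],[0,0,0,0,0.016,0,0],[0,0,0,0,0.024,0,0],[0,0,0,0,0.032,0,0],[0,0,0,0,0.04,0,0],[0,0,0,0,0.048,0,0],[0,0,0,0,0.056,0,0],[0,0,0,0,0.064,0,0],[0,0,0,0,0.072,0,0],[0,0,0,0,0.08,0,0]])

```text
t: 20.23
position: [0.5572, 0.0539, 0.0916]
ee_rot: [-3.139, 0.001, 3.127]
force: [-2.5, -3.1, 4.9]
width: 0.244
grasp_force: 49.6
```

arm_command(plan=[[0,0,0,0,0.008,0,0],[0,0,0,0,0.016,0,0],[0,0,0,0,0.024,0,0],[0,0,0,0,0.032,0,0],[0,0,0,0,0.04,0,0],[0,0,0,0,0.048,0,0],[0,0,0,0,0.056,0,0],[0,0,0,0,0.064,0,0],[0,0,0,0,0.072,0,0],[0,0,0,0,0.08,0,0]])

```text
t: 21.07
position: [0.5574, 0.0635, 0.0916]
ee_rot: [-3.139, 0.001, 3.127]
force: [-1.2, -2.9, 5.3]
width: 0.246
grasp_force: 49.6
```

arm_command(plan=[[0,0,0,0,0.008,0,0],[0,0,0,0,0.016,0,0],[0,0,0,0,0.024,0,0],[0,0,0,0,0.032,0,0],[0,0,0,0,0.04,0,0],[0,0,0,0,0.048,0,0],[0,0,0,0,0.056,0,0],[0,0,0,0,0.064,0,0],[0,0,0,0,0.072,0,0],[0,0,0,0,0.08,0,0]])

```text
t: 21.9
position: [0.5575, 0.0731, 0.0916]
ee_rot: [-3.139, 0.001, 3.127]
force: [-1.8, -3.4, 6.2]
width: 0.244
grasp_force: 49.6
```

arm_command(plan=[[0,0,0,0,0.008,0,0],[0,0,0,0,0.016,0,0],[0,0,0,0,0.024,0,0],[0,0,0,0,0.032,0,0],[0,0,0,0,0.04,0,0],[0,0,0,0,0.048,0,0],[0,0,0,0,0.056,0,0],[0,0,0,0,0.064,0,0],[0,0,0,0,0.072,0,0],[0,0,0,0,0.08,0,0]])

```text
t: 22.73
position: [0.5577, 0.0808, 0.0916]
ee_rot: [-3.135, 0.001, 3.127]
force: [-2.6, -9.3, 5.5]
width: 0.242
grasp_force: 50.0
```

arm_command(plan=[[0,0,0,0,0.008,0,0],[0,0,0,0,0.016,0,0],[0,0,0,0,0.024,0,0],[0,0,0,0,0.032,0,0],[0,0,0,0,0.04,0,0],[0,0,0,0,0.048,0,0],[0,0,0,0,0.056,0,0],[0,0,0,0,0.064,0,0],[0,0,0,0,0.072,0,0],[0,0,0,0,0.08,0,0]])

```text
t: 23.57
position: [0.5578, 0.0882, 0.0916]
ee_rot: [-3.131, 0.0, 3.126]
force: [-2.1, -14.1, 5.5]
width: 0.242
grasp_force: 50.8
```

arm_command(plan=[[0,0,0,0,0.008,0,0],[0,0,0,0,0.016,0,0],[0,0,0,0,0.024,0,0],[0,0,0,0,0.032,0,0],[0,0,0,0,0.04,0,0],[0,0,0,0,0.048,0,0],[0,0,0,0,0.056,0,0],[0,0,0,0,0.064,0,0],[0,0,0,0,0.072,0,0],[0,0,0,0,0.08,0,0]])

```text
t: 24.4
position: [0.558, 0.1005, 0.0916]
ee_rot: [-3.137, 0.001, 3.126]
force: [-1.3, -7.4, 5.3]
width: 0.244
grasp_force: 49.8
```

arm_command(plan=[[0,0,0,0,0.008,0,0],[0,0,0,0,0.016,0,0],[0,0,0,0,0.024,0,0],[0,0,0,0,0.032,0,0],[0,0,0,0,0.04,0,0],[0,0,0,0,0.048,0,0],[0,0,0,0,0.056,0,0],[0,0,0,0,0.064,0,0],[0,0,0,0,0.072,0,0],[0,0,0,0,0.08,0,0]])

```text
t: 25.23
position: [0.5581, 0.1122, 0.0916]
ee_rot: [-3.14, 0.001, 3.128]
force: [-2.5, -0.9, 5.6]
width: 0.246
grasp_force: 49.6
```

arm_command(plan=[[0,0,0,0,0.008,0,0],[0,0,0,0,0.016,0,0],[0,0,0,0,0.024,0,0],[0,0,0,0,0.032,0,0],[0,0,0,0,0.04,0,0],[0,0,0,0,0.048,0,0],[0,0,0,0,0.056,0,0],[0,0,0,0,0.064,0,0],[0,0,0,0,0.072,0,0],[0,0,0,0,0.08,0,0]])

```text
t: 26.07
position: [0.5583, 0.1215, 0.0916]
ee_rot: [-3.14, 0.001, 3.128]
force: [-0.7, -1.9, 4.8]
width: 0.24
grasp_force: 49.6
```

arm_command(plan=[[0,0,0,0,0.008,0,0],[0,0,0,0,0.016,0,0],[0,0,0,0,0.024,0,0],[0,0,0,0,0.032,0,0],[0,0,0,0,0.04,0,0],[0,0,0,0,0.048,0,0],[0,0,0,0,0.056,0,0],[0,0,0,0,0.064,0,0],[0,0,0,0,0.072,0,0],[0,0,0,0,0.08,0,0]])

```text
t: 26.9
position: [0.5585, 0.1311, 0.0916]
ee_rot: [-3.14, 0.001, 3.128]
force: [-0.9, -3.4, 5.4]
width: 0.245
grasp_force: 49.6
```

Drag peaks near y≈0.09. Now I'll approach the far bumper, expected at about y=0.154.

arm_command(plan=[[0,0,0,0,0.008,0,0],[0,0,0,0,0.016,0,0],[0,0,0,0,0.024,0,0],[0,0,0,0,0.032,0,0],[0,0,0,0,0.04,0,0],[0,0,0,0,0.048,0,0],[0,0,0,0,0.056,0,0],[0,0,0,0,0.064,0,0],[0,0,0,0,0.072,0,0],[0,0,0,0,0.08,0,0]])

```text
t: 27.73
position: [0.5586, 0.1406, 0.0916]
ee_rot: [-3.14, 0.001, 3.128]
force: [-0.7, -2.7, 4.5]
width: 0.243
grasp_force: 49.6
```

arm_command(plan=[[0,0,0,0,0.008,0,0],[0,0,0,0,0.016,0,0],[0,0,0,0,0.024,0,0],[0,0,0,0,0.032,0,0],[0,0,0,0,0.04,0,0],[0,0,0,0,0.048,0,0],[0,0,0,0,0.056,0,0],[0,0,0,0,0.064,0,0],[0,0,0,0,0.072,0,0],[0,0,0,0,0.08,0,0]])

```text
t: 28.57
position: [0.5588, 0.1503, 0.0916]
ee_rot: [-3.14, 0.001, 3.128]
force: [-1.1, -3.0, 4.9]
width: 0.243
grasp_force: 49.6
```

arm_command(plan=[[0,0,0,0,0.005,0,0],[0,0,0,0,0.01,0,0],[0,0,0,0,0.015,0,0],[0,0,0,0,0.02,0,0]])

```text
t: 28.9
position: [0.5588, 0.1526, 0.0916]
ee_rot: [-3.14, 0.001, 3.128]
force: [0.4, -3.1, 4.9]
width: 0.239
grasp_force: 49.6
```

arm_command(plan=[[0,0,0,0,0.004,0,0],[0,0,0,0,0.008,0,0],[0,0,0,0,0.012,0,0],[0,0,0,0,0.012,0,0]])

```text
t: 29.23
position: [0.5589, 0.1542, 0.0916]
ee_rot: [-3.14, 0.001, 3.128]
force: [-0.6, -1.9, 4.8]
width: 0.244
grasp_force: 49.6
```

arm_command(plan=[[0,0,0,0,0.004,0,0],[0,0,0,0,0.008,0,0],[0,0,0,0,0.01,0,0],[0,0,0,0,0.01,0,0]])

```text
t: 29.57
position: [0.5589, 0.1552, 0.0916]
ee_rot: [-3.139, 0.001, 3.128]
force: [-1.0, -3.3, 5.6]
width: 0.244
grasp_force: 49.6
```

arm_command(plan=[[0,0,0,0,0.004,0,0],[0,0,0,0,0.008,0,0],[0,0,0,0,0.01,0,0],[0,0,0,0,0.01,0,0]])

```text
t: 29.9
position: [0.5589, 0.1558, 0.0916]
ee_rot: [-3.138, 0.001, 3.127]
force: [-1.0, -5.3, 5.7]
width: 0.245
grasp_force: 49.7
```

arm_command(plan=[[0,0,0,0,0.004,0,0],[0,0,0,0,0.006,0,0],[0,0,0,0,0.006,0,0],[0,0,0,0,0.006,0,0]])

```text
t: 30.23
position: [0.5589, 0.1562, 0.0916]
ee_rot: [-3.138, 0.001, 3.127]
force: [-0.9, -5.3, 6.5]
width: 0.246
grasp_force: 49.8
```

arm_command(plan=[[0,0,0,0,0.004,0,0],[0,0,0,0,0.008,0,0],[0,0,0,0,0.01,0,0],[0,0,0,0,0.01,0,0]])

```text
t: 30.57
position: [0.5589, 0.1567, 0.0916]
ee_rot: [-3.136, 0.001, 3.127]
force: [-2.2, -7.9, 6.7]
width: 0.246
grasp_force: 50.0
```

arm_command(plan=[[0,0,0,0,-0.01,0,0],[0,0,0,0,-0.025,0,0],[0,0,0,0,-0.043,0,0],[0,0,0,0,-0.061,0,0],[0,0,0,0,-0.079,0,0],[0,0,0,0,-0.097,0,0],[0,0,0,0,-0.115,0,0],[0,0,0,0,-0.133,0,0],[0,0,0,0,-0.151,0,0],[0,0,0,0,-0.169,0,0],[0,0,0,0,-0.187,0,0],[0,0,0,0,-0.205,0,0],[0,0,0,0,-0.223,0,0],[0,0,0,0,-0.241,0,0],[0,0,0,0,-0.259,0,0],[0,0,0,0,-0.277,0,0],[0,0,0,0,-0.295,0,0],[0,0,0,0,-0.313,0,0],[0,0,0,0,-0.33,0,0],[0,0,0,0,-0.345,0,0]])

```text
t: 32.23
position: [0.5582, 0.1189, 0.0916]
ee_rot: [3.14, 0.001, 3.128]
force: [4.5, 7.7, 3.7]
width: 0.243
grasp_force: 49.6
```

arm_command(plan=[[0,0,0,0,-0.01,0,0],[0,0,0,0,-0.02,0,0],[0,0,0,0,-0.03,0,0],[0,0,0,0,-0.04,0,0],[0,0,0,0,-0.05,0,0],[0,0,0,0,-0.06,0,0],[0,0,0,0,-0.07,0,0],[0,0,0,0,-0.08,0,0],[0,0,0,0,-0.09,0,0]])

```text
t: 32.98
position: [0.5581, 0.1101, 0.0916]
ee_rot: [3.136, 0.002, 3.129]
force: [4.7, 13.4, 3.8]
width: 0.243
grasp_force: 50.0
```

arm_command(plan=[[0,0,0,0,0,0,0],[0,0,0,0,0,0,0],[0,0,0,0,0,0,0],[0,0,0,0,0,0,0],[0,0,0,0,0,0,0],[0,0,0,0,0,0,0]])

```text
t: 33.48
position: [0.5581, 0.1101, 0.0916]
ee_rot: [3.136, 0.002, 3.129]
force: [4.7, 10.1, 4.5]
width: 0.243
grasp_force: 49.8
```

arm_command(plan=[[0,0,0,0,-0.008,0,0],[0,0,0,0,-0.016,0,0],[0,0,0,0,-0.024,0,0],[0,0,0,0,-0.032,0,0],[0,0,0,0,-0.04,0,0]])

```text
t: 33.9
position: [0.5579, 0.1025, 0.0916]
ee_rot: [-3.142, 0.001, 3.128]
force: [4.3, 3.9, 5.3]
width: 0.241
grasp_force: 49.6
```

arm_command(plan=[[0,0,0,0,0,0,0],[0,0,0,0,0,0,0],[0,0,0,0,0,0,0],[0,0,0,0,0,0,0],[0,0,0,0,0,0,0],[0,0,0,0,0,0,0]])

```text
t: 34.4
position: [0.5579, 0.1014, 0.0916]
ee_rot: [-3.14, 0.001, 3.127]
force: [4.6, 0.8, 4.8]
width: 0.248
grasp_force: 49.8
```

arm_command(plan=[[0,0,0,0,-0.008,0,0],[0,0,0,0,-0.016,0,0],[0,0,0,0,-0.024,0,0],[0,0,0,0,-0.032,0,0],[0,0,0,0,-0.04,0,0]])

```text
t: 34.82
position: [0.5579, 0.0977, 0.0916]
ee_rot: [3.141, 0.001, 3.128]
force: [3.5, 0.5, 5.1]
width: 0.243
grasp_force: 49.8
```

arm_command(plan=[[0,0,0,0,0,0,0],[0,0,0,0,0,0,0],[0,0,0,0,0,0,0],[0,0,0,0,0,0,0],[0,0,0,0,0,0,0],[0,0,0,0,0,0,0]])

```text
t: 35.32
position: [0.5579, 0.0966, 0.0916]
ee_rot: [-3.14, 0.001, 3.128]
force: [3.2, 0.4, 6.1]
width: 0.241
grasp_force: 49.9
```

arm_command(plan=[[0,0,0,0,-0.008,0,0],[0,0,0,0,-0.016,0,0],[0,0,0,0,-0.024,0,0],[0,0,0,0,-0.032,0,0],[0,0,0,0,-0.04,0,0]])

```text
t: 35.73
position: [0.5579, 0.096, 0.0916]
ee_rot: [3.135, 0.002, 3.129]
force: [5.3, 13.7, 4.4]
width: 0.246
grasp_force: 50.3
```

arm_command(plan=[[0,0,0,0,0,0,0],[0,0,0,0,0,0,0],[0,0,0,0,0,0,0],[0,0,0,0,0,0,0],[0,0,0,0,0,0,0],[0,0,0,0,0,0,0]])

```text
t: 36.23
position: [0.5579, 0.0961, 0.0916]
ee_rot: [3.136, 0.002, 3.129]
force: [4.1, 11.6, 4.2]
width: 0.247
grasp_force: 50.1
```

arm_command(plan=[[0,0,0,0,-0.008,0,0],[0,0,0,0,-0.016,0,0],[0,0,0,0,-0.024,0,0],[0,0,0,0,-0.032,0,0],[0,0,0,0,-0.04,0,0]])

```text
t: 36.65
position: [0.5577, 0.0876, 0.0916]
ee_rot: [-3.141, 0.001, 3.128]
force: [4.6, -1.1, 4.4]
width: 0.243
grasp_force: 49.8
```

arm_command(plan=[[0,0,0,0,0,0,0],[0,0,0,0,0,0,0],[0,0,0,0,0,0,0],[0,0,0,0,0,0,0],[0,0,0,0,0,0,0],[0,0,0,0,0,0,0]])

```text
t: 37.15
position: [0.5577, 0.0851, 0.0916]
ee_rot: [-3.136, 0.0, 3.127]
force: [3.1, -5.8, 5.5]
width: 0.246
grasp_force: 50.3
```

arm_command(plan=[[0,0,0,0,0,0,0],[0,0,0,0,0,0,0],[0,0,0,0,0,0,0],[0,0,0,0,0,0,0],[0,0,0,0,0,0,0],[0,0,0,0,0,0,0]])

```text
t: 37.65
position: [0.5577, 0.0851, 0.0916]
ee_rot: [-3.136, 0.0, 3.127]
force: [3.3, -5.3, 5.5]
width: 0.244
grasp_force: 50.3
```

arm_command(plan=[[0,0,0,0,0,0,0],[0,0,0,0,0,0,0],[0,0,0,0,0,0,0],[0,0,0,0,0,0,0],[0,0,0,0,0,0,0],[0,0,0,0,0,0,0]])

```text
t: 38.15
position: [0.5577, 0.0851, 0.0916]
ee_rot: [-3.136, 0.001, 3.127]
force: [4.0, -5.3, 5.9]
width: 0.246
grasp_force: 50.3
```

arm_command(plan=[[0,0,0,0,0.007,0,0],[0,0,0,0,0.014,0,0],[0,0,0,0,0.021,0,0],[0,0,0,0,0.028,0,0],[0,0,0,0,0.035,0,0]])

```text
t: 38.57
position: [0.5578, 0.0892, 0.0916]
ee_rot: [-3.136, 0.001, 3.126]
force: [4.6, -7.4, 5.5]
width: 0.244
grasp_force: 50.3
```

arm_command(plan=[[0,0,0,0,0.007,0,0],[0,0,0,0,0.014,0,0],[0,0,0,0,0.021,0,0],[0,0,0,0,0.028,0,0],[0,0,0,0,0.035,0,0]])

```text
t: 38.98
position: [0.5578, 0.0949, 0.0916]
ee_rot: [-3.139, 0.001, 3.127]
force: [5.5, 3.4, 6.2]
width: 0.247
grasp_force: 50.0
```

arm_command(plan=[[0,0,0,0,0.007,0,0],[0,0,0,0,0.014,0,0],[0,0,0,0,0.021,0,0]])

```text
t: 39.23
position: [0.5579, 0.097, 0.0916]
ee_rot: [-3.138, 0.001, 3.127]
force: [3.0, -5.6, 5.5]
width: 0.246
grasp_force: 50.2
```

arm_command(plan=[[0,0,0,0,0,0,0],[0,0,0,0,0,0,0],[0,0,0,0,0,0,0],[0,0,0,0,0,0,0],[0,0,0,0,0,0,0],[0,0,0,0,0,0,0],[0,0,0,0,0,0,0],[0,0,0,0,0,0,0]])

```text
t: 39.9
position: [0.5579, 0.0968, 0.0916]
ee_rot: [-3.138, 0.001, 3.127]
force: [3.8, -2.8, 5.6]
width: 0.237
grasp_force: 50.2
```

arm_command(plan=[[0,0,0,0,0.007,0,0],[0,0,0,0,0.014,0,0],[0,0,0,0,0.021,0,0],[0,0,0,0,0.028,0,0],[0,0,0,0,0.035,0,0]])

```text
t: 40.32
position: [0.5579, 0.1002, 0.0916]
ee_rot: [-3.136, 0.001, 3.127]
force: [4.3, -5.4, 6.7]
width: 0.246
grasp_force: 50.3
```

arm_command(plan=[[0,0,0,0,0,0,0],[0,0,0,0,0,0,0],[0,0,0,0,0,0,0],[0,0,0,0,0,0,0],[0,0,0,0,0,0,0],[0,0,0,0,0,0,0],[0,0,0,0,0,0,0],[0,0,0,0,0,0,0]])

```text
t: 40.98
position: [0.5579, 0.1004, 0.0916]
ee_rot: [-3.137, 0.001, 3.127]
force: [3.0, -5.0, 6.8]
width: 0.247
grasp_force: 50.3
```

arm_command(plan=[[0,0,0,0,0.007,0,0],[0,0,0,0,0.014,0,0],[0,0,0,0,0.021,0,0],[0,0,0,0,0.028,0,0],[0,0,0,0,0.035,0,0]])

```text
t: 41.4
position: [0.558, 0.1048, 0.0916]
ee_rot: [-3.137, 0.001, 3.127]
force: [2.6, -4.1, 6.7]
width: 0.241
grasp_force: 50.3
```

arm_command(plan=[[0,0,0,0,0,0,0],[0,0,0,0,0,0,0],[0,0,0,0,0,0,0],[0,0,0,0,0,0,0],[0,0,0,0,0,0,0],[0,0,0,0,0,0,0],[0,0,0,0,0,0,0],[0,0,0,0,0,0,0]])

```text
t: 42.07
position: [0.558, 0.1072, 0.0916]
ee_rot: [-3.141, 0.001, 3.128]
force: [4.8, 4.5, 4.8]
width: 0.24
grasp_force: 50.1
```

arm_command(plan=[[0,0,0,0,-0.007,0,0],[0,0,0,0,-0.014,0,0],[0,0,0,0,-0.021,0,0],[0,0,0,0,-0.028,0,0],[0,0,0,0,-0.035,0,0]])

```text
t: 42.48
position: [0.558, 0.1042, 0.0916]
ee_rot: [3.139, 0.001, 3.128]
force: [4.5, 8.0, 4.1]
width: 0.246
grasp_force: 50.1
```

arm_command(plan=[[0,0,0,0,0,0,0],[0,0,0,0,0,0,0],[0,0,0,0,0,0,0],[0,0,0,0,0,0,0],[0,0,0,0,0,0,0],[0,0,0,0,0,0,0],[0,0,0,0,0,0,0],[0,0,0,0,0,0,0]])

```text
t: 43.15
position: [0.558, 0.1043, 0.0916]
ee_rot: [3.139, 0.001, 3.128]
force: [4.3, 6.5, 5.5]
width: 0.244
grasp_force: 50.0
```

arm_command(plan=[[0,0,0,0,-0.007,0,0],[0,0,0,0,-0.014,0,0],[0,0,0,0,-0.021,0,0],[0,0,0,0,-0.028,0,0],[0,0,0,0,-0.035,0,0]])

```text
t: 43.57
position: [0.5579, 0.1004, 0.0916]
ee_rot: [3.139, 0.001, 3.129]
force: [3.9, 2.9, 4.9]
width: 0.243
grasp_force: 50.0
```

arm_command(plan=[[0,0,0,0,0,0,0],[0,0,0,0,0,0,0],[0,0,0,0,0,0,0],[0,0,0,0,0,0,0],[0,0,0,0,0,0,0],[0,0,0,0,0,0,0],[0,0,0,0,0,0,0],[0,0,0,0,0,0,0]])

```text
t: 44.23
position: [0.5579, 0.0993, 0.0916]
ee_rot: [3.141, 0.001, 3.128]
force: [4.5, 3.7, 4.6]
width: 0.243
grasp_force: 50.0
```

arm_command(plan=[[0,0,0,0,-0.007,0,0],[0,0,0,0,-0.014,0,0],[0,0,0,0,-0.021,0,0],[0,0,0,0,-0.028,0,0],[0,0,0,0,-0.035,0,0]])

```text
t: 44.65
position: [0.5578, 0.0951, 0.0916]
ee_rot: [3.141, 0.001, 3.128]
force: [4.1, 3.6, 4.7]
width: 0.243
grasp_force: 49.9
```

arm_command(plan=[[0,0,0,0,0,0,0],[0,0,0,0,0,0,0],[0,0,0,0,0,0,0],[0,0,0,0,0,0,0],[0,0,0,0,0,0,0],[0,0,0,0,0,0,0],[0,0,0,0,0,0,0],[0,0,0,0,0,0,0]])

```text
t: 45.32
position: [0.5578, 0.0919, 0.0916]
ee_rot: [-3.136, 0.001, 3.127]
force: [3.9, -5.5, 6.5]
width: 0.245
grasp_force: 50.4
```

arm_command(plan=[[0,0,0,0,0.007,0,0],[0,0,0,0,0.014,0,0],[0,0,0,0,0.021,0,0],[0,0,0,0,0.028,0,0],[0,0,0,0,0.035,0,0],[0,0,0,0,0.042,0,0],[0,0,0,0,0.049,0,0],[0,0,0,0,0.055,0,0]])

```text
t: 45.98
position: [0.5579, 0.0992, 0.0916]
ee_rot: [-3.138, 0.001, 3.127]
force: [4.7, -4.3, 6.0]
width: 0.246
grasp_force: 50.3
```

arm_command(plan=[[0,0,0,0,0,0,0],[0,0,0,0,0,0,0],[0,0,0,0,0,0,0],[0,0,0,0,0,0,0],[0,0,0,0,0,0,0],[0,0,0,0,0,0,0],[0,0,0,0,0,0,0],[0,0,0,0,0,0,0]])

```text
t: 46.65
position: [0.5579, 0.0999, 0.0916]
ee_rot: [-3.139, 0.001, 3.127]
force: [3.6, -1.9, 6.4]
width: 0.243
grasp_force: 50.2
```

arm_command(plan=[[0,0,0,0,-0.005,0,0],[0,0,0,0,-0.005,0,0],[0,0,0,0,-0.005,0,0],[0,0,0,0,-0.005,0,0]])

```text
t: 46.98
position: [0.5579, 0.0997, 0.0916]
ee_rot: [-3.14, 0.001, 3.128]
force: [2.9, -0.5, 5.6]
width: 0.246
grasp_force: 50.1
```

arm_command(plan=[[0,0,0,0,0,0,40],[0,0,0,0,0,0,60],[0,0,0,0,0,0,80],[0,0,0,0,0,0,100],[0,0,0,0,0,0,100],[0,0,0,0,0,0,100],[0,0,0,0,0,0,100],[0,0,0,0,0,0,100]])

```text
t: 47.65
position: [0.5575, 0.1009, 0.0913]
ee_rot: [3.142, -0.0, 3.128]
force: [0.1, 0.1, -1.2]
width: 0.998
grasp_force: 0.0
```

arm_command(plan=[[0,0,0,0,0,-0.1,100],[0,0,0,0,0,-0.3,100],[0,0,0,0,0,-0.5,100],[0,0,0,0,0,-0.7,100],[0,0,0,0,0,-0.9,100],[0,0,0,0,0,-1,100],[0,0,0,0,0,-1,100],[0,0,0,0,0,-1,100]])

```text
t: 48.32
position: [0.5578, 0.101, 0.212]
ee_rot: [3.141, 0.002, 3.128]
force: [0.4, 0.4, -0.0]
width: 1.003
grasp_force: 0.0
```

```bash
python3 - <<'E'
from cell import manip
import numpy as np, cv2
from h import cloud
for n in("top","scene"):
    c=manip.capture(n); cv2.imwrite(f"pics/{n}9.png",c["frame"][:,:,::-1])
    for cc,y0 in((np.load(f"{n}0.npz"),-.03),(c,.1)):
        S=cloud(cc).reshape(-1,3); z=S[:,2]
        h=S[(z>.1)&(z<.12)&(abs(S[:,1]-y0)<.025)&(abs(S[:,0]-.557)<.025)]
        p=S[(z>.055)&(z<.07)&(abs(S[:,1]-y0)<.06)&(abs(S[:,0]-.557)<.05)]
        print(n,len(h),h.mean(0) if len(h) else "",len(p),np.percentile(p[:,1],[2,50,98]))
E
```

```text
top 64 [ 0.55448497 -0.02932114  0.1101737 ] 566 [-0.0572007  -0.0292654  -0.00054198]
top 44 [0.55414697 0.09801518 0.10980766] 205 [0.0915605  0.11209338 0.12981194]
scene 68 [ 0.55749125 -0.03264516  0.1104342 ] 481 [-0.06044126 -0.04088206 -0.0021382 ]
scene 54 [0.55945403 0.09576339 0.11090257] 408 [0.06912834 0.08823523 0.1263871 ]
```

View pics/scene9.png

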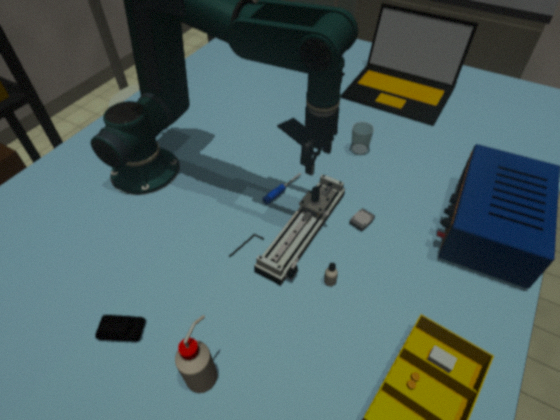

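The final picture shows the carriage (handle at 316,190) released near the far end and the gripper clear above it. Nothing else on the bench has moved. The handle's measured shift of about 128 mm agrees with parking at y≈0.099.

```bash
python3 -c "
from cell import manip
print(manip.close_job())"
```

```text
the job is handed in; nothing more can be done
None
```

I touched both bumpers gently (about 8 N at the hand, some of it rail drag) and felt the sticky stretch centred about 185 mm from home. The carriage is parked there to within a couple of mm and released, nothing else on the bench looked moved, and the job was handed in at about 48 s.

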